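# Unclamp a strainer lid: back off the wing nut, swing the eyebolt out

## Task

Free the lid of the small metal strainer on the bench: loosen the wing nut by turning it anticlockwise, only until its foot has risen clear of the raised rim on the slotted lug, then swing the hinged eyebolt outward out of the slot and all the way down until it lies flat. Feel your way: never wrench the bolt while the nut still catches on the rim, do not run the nut hard up against the keeper at the end of the bolt, and leave the things lying around where they are.

Things in the scene. Friction and masses are not known exactly. Their poses are not given: they have to be found in the camera images.
- strainer: Round metal strainer housing with a flat hinged lid, fixed to the bench; 124 mm across, lid top 109 mm above the bench. Origin: centre of its underside; z up; its -x axis points from the middle out to the lug and the eyebolt, roughly towards the robot. On it only the nut, bolt and rim stand higher than 120 mm.
- lug_seat (a point): Middle of the nut's seat: flat top of the slotted steel lug on the lid's edge, 110 mm above the bench, on the upright bolt's axis; axes as the strainer's. The slot, 11 mm wide, is open to -x. A raised rim, 8.6 mm high, crosses both prongs 8.3 to 12.3 mm outward (-x) of the axis. At the start the nut's foot (round, 18 mm across) sits behind the rim, 0.3 to 6.7 mm above the seat.
- bolt_pivot (a point): The eyebolt's hinge, fixed on the strainer: on the pivot pin's axis, 50 mm above the bench, straight below the lug seat (strainer frame x = -78 mm, y = 0). Axes as the strainer's; the pin lies along y. The bolt's shank is sprung in its eye: it gives up to 3 mm along its own length, at 10 N/mm.
- swing_bolt (a joint): Angle of the eyebolt about its pivot: 0 upright in the slot, grows as it swings outward (strainer -x) and down, 1.57 level, stop at 1.6. The hinge is stiff (0.11 N m): the bolt stays wherever it is left. It comes free once the nut's foot has risen to within about 1.2 mm of the rim's top (edges and shank give a little); if lower it catches within 0.1 rad.
- wing_nut: Steel wing nut. Origin: a reference point on the bolt's axis, 61 mm from the pivot; z along the bolt, x along the wings. It turns and swings with the nut but does not rise with it. The nut's foot starts -0.7 to 5.7 mm above it (hidden draw). Wings: flat-sided bar 50 mm long (x), 12 mm thick (y), 14 to 32 mm above the foot. Anticlockwise from above lifts 1.91 mm a radian, at about 0.10 N m.
- bolt_tip (a point): Tip of the eyebolt (8.6 mm thick), on its axis, 114 mm from the pivot; z along the bolt. Just below it sits a keeper ring, 11 mm thick, 6 mm long, that ends the nut's rise when the foot is 0.6 mm below the rim's top. Too few turns and the foot catches, too many and the nut jams on the keeper: feel for it. Over 50 N of nut on rim or keeper (0.1 N m beyond friction) counts as forced.
- pressure_gauge: Bystander: black dial pressure gauge lying face up, 85 x 62 x 26 mm, beside the strainer. Origin at its underside.
- pvc_union: Bystander: dark grey plastic pipe union standing on end, 50 x 52 x 52 mm, beside the strainer. Origin at its underside.
- tape_ptfe: Bystander: white roll of thread tape lying flat, 52 mm across, 12 mm high, beside the strainer. Origin at its underside.
- pvc_tee: Bystander: dark grey plastic pipe tee lying down, 55 x 85 x 33 mm, beside the strainer. Origin at its underside.
- spanner_17: Bystander: steel combination spanner 185 mm long, lying to the right. Origin at the middle of its underside.

How it is judged:
By the outcome, as a careful person would: the job done as asked, in the order asked, and still so for the second after the job is handed in, with the robot touching nothing.
It also fails if it takes over 72 s, if anything falls off the work surface, if the arm or the gripper's body presses on something with over 40 N, if the wrist force passes 120 N, or if a joint passes its speed limit or range.

## Robot

A 7-joint arm with a two-finger parallel gripper is mounted at the origin on a cart in front of the work surface, level with it; the furniture and walls round the work are solid. World frame = base frame: x ahead of the robot, y to its left, z up, the work surface at z = 0. Lengths are in m, angles in degrees, forces in N, time in s.
With the tool pointing down it reaches from about 0.425 to 0.875 m from the base axis. Payload 4.7 kg.
Tool frame: the origin (TCP) lies between the finger pads; the fingertips stand 8 mm ahead of it and the grasp point (between the pads) lies 11 mm behind it (env.tip_extent is the distance from the TCP to the fingertips, in m); z points along the fingers, y is the line along which they close (so a half turn about z gives the same grasp; the last joint's range is limited). The gripper opens to 87 mm and grips with 3 to 60 N. Pads are 19 mm wide; open, the fingers measure 117 mm over their backs; the gripper's body (75 mm by 190 mm) begins 51 mm behind the grasp point.
Start: joints at [74.891, 18.392, -4.016, 83.108, 1.295, 78.541, -3.26], TCP at [0.178, -0.625, 0.193] pointing down, gripper open.
Joint ranges: [-163.93, 163.93], [-17.29, 119.83], [-79.2, 71.16], [3.27, 140.29], [-89.18, 269.18], [5.43, 117.66], [-154.24, 154.24]. Speed limits (degrees/s): [147.25, 147.25, 180, 180, 180, 180, 180].

## Interface

Orientations are given as [roll, pitch, yaw] about the fixed x, y, z axes, in that order (R = Rz(yaw) Ry(pitch) Rx(roll)).
In Python, from cell import sensors, vision, workorder, env gives the robot as it stands.
- The arm moves only by the tool drive_tool, never from a script. Its argument "moves" is a list of rows, each an object of numbers: "x", "y", "z": the shift along the tool's x, y, z in mm; "rx", "ry", "rz": the turn, a rotation vector about the tool's x, y, z in rad; "fingers": the closure, from -1 (fully open) to 1 (shut). In form: [{"x": .., "y": .., "z": .., "rx": .., "ry": .., "rz": .., "fingers": ..}, ...]. A call has 1 to 20 rows; each row is the pose to reach, as a shift and turn from the pose commanded when the call began, along the tool's axes at that moment; what a row does not reach only later rows make up. A row lasts 1/8 s, in which the tool goes at most 62.5 mm and 10.7 degrees, less where a joint would pass 70% of its speed; a pose out of reach is approached as far as the arm can. A call with a gripper value outside its range is refused whole. The fingers move at their own pace and stop on an object; "force" is the grip in N (left out, the last holds). Time passes only in rows, so rows that repeat a pose let the fingers close. It gives the time, the measured TCP pose, the force, the opening and the grip force at its end, in the units of the state.
- sensors.get_obs(): the state, without advancing time (a new reading comes with each control period).
- vision.read_camera(name): name is "scene" or "top"; returns a dict with "image" (480x640x3 uint8, red, green, blue), "fx", "fy", "cx", "cy" (pixels), "R" (3x3) and "t" (3): a world point X has camera coordinates R X + t. Camera axes: x right, y down, z forward; pixel columns grow to the right and rows downward; lengths in m; the calibration is good to about 2 mm. A picture is of the moment at which its call begins. There is no depth.
- workorder.sign_off(): hands the job in; it is judged then, once.
The state is a dict: "time_s": time; "qpos": joint angles; "joint_velocities": joint speeds; "effort": joint torques, N m; "tool_pos": TCP position; "tool_rot": TCP orientation; "force": force on the tool from outside, world axes, zero at the start; "wrist_torque": the same for the moment, N m; "grip_width": finger opening in m; "grasp_force": force on a finger pad.
Only numpy, scipy, OpenCV 4.12 (cv2) and the standard library are available. Lean on these libraries where they do the work, as an engineer would, in place of code of your own. Each camera call takes 0.05 s, during which the arm holds its last target. There are 200 camera calls.

## Working session

There is one attempt and no reset: what is moved stays moved. The work goes in short steps, Python scripts to look and compute and a tool call to move; the robot and the scene stay as the last step left them, time stands still between calls to the robot, and variables do not carry over. Pictures are saved under pics/ and viewed, at most 10 in all, crops included, and the job is handed in when it is done.

Besides the shell and the picture viewer there is one more tool, called after ">>>" by a JSON object that holds its "fn" and its "kwargs", one argument or row to a line. drive_tool: Moves the arm, as the interface text tells. Its arguments: {"type":"object","properties":{"moves":{"type":"array"},"force":{"type":"number"}},"required":["moves"]}

```bash
mkdir -p pics
python3 - <<'E'
from cell import sensors, vision, env
import cv2
o=sensors.get_obs(); print({k:o[k] for k in('time_s','tool_pos','tool_rot','force','grip_width')}, env.tip_extent)
for n in('scene','top'):
    c=vision.read_camera(n); cv2.imwrite(f'pics/{n}0.png',c['image'][:,:,::-1]); print(n,c['fx'],c['cx'],c['cy'],c['R'],c['t'])
E
```

```text
{'time_s': 0.0, 'tool_pos': array([ 0.17804867, -0.62449973,  0.19147787]), 'tool_rot': array([-1.79891701e+02,  6.17839940e-03,  1.59187089e+01]), 'force': array([ 0.18098594, -0.43110983, -0.74067304]), 'grip_width': 0.0869292688044928} 0.008
scene 559.8988528919169 326.2704655784415 236.03219186094844 [[-0.68739377 -0.72623143  0.00881558]
 [-0.51197106  0.47591101 -0.71511841]
 [ 0.51514604 -0.49608126 -0.69894774]] [0.41504946 0.45927744 1.00816272]
top 578.2626843092427 325.72792832503933 243.88300280288357 [[-0.00694864 -0.9998562   0.01546929]
 [-0.99390066  0.00520297 -0.11015626]
 [ 0.11005993 -0.01614038 -0.99379389]] [-0.04241847  0.66075585  1.07816604]
```

View pics/scene0.png

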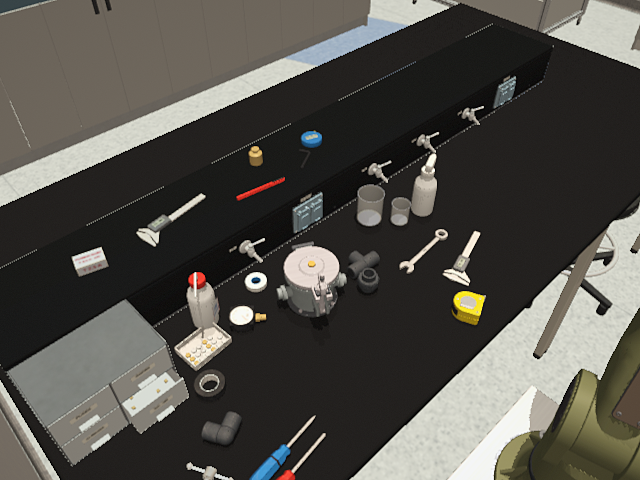

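View pics/top0.png

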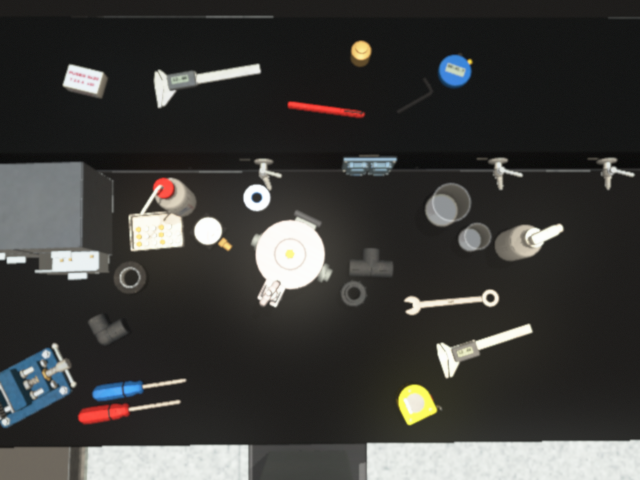

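The strainer is at top px (290,254), with the nut and bolt near (270,291); in the scene view the strainer is at (312,275) and the bolt near (322,290). Next I'll zoom in on the nut.

Run:
```python
import cv2,numpy as np
a=cv2.imread('pics/scene0.png')[235:335,265:360]; b=cv2.imread('pics/top0.png')[210:310,240:335]
f=lambda i:cv2.resize(i,None,fx=4.2,fy=4.2,interpolation=cv2.INTER_CUBIC)
cv2.imwrite('pics/c0.png',np.hstack([f(a),f(b)])); print(f(a).shape)
```

```text
(420, 399, 3)
```

View pics/c0.png

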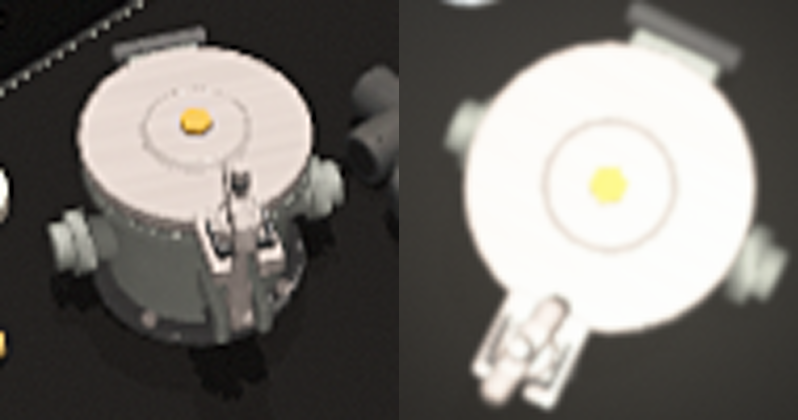

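```bash
cat > h.py <<'E'
import numpy as np
from cell import sensors, vision
def ray(c,u,v):
    R=np.array(c['R']);t=np.array(c['t']); d=R.T@np.array([(u-c['cx'])/c['fx'],(v-c['cy'])/c['fy'],1]); return -R.T@t,d
def atz(c,p,z):
    o,d=ray(c,*p); return o+d*(z-o[2])/d[2]
def tri(ps):
    A=np.zeros((3,3));b=np.zeros(3)
    for c,p in ps:
        o,d=ray(c,*p); d=d/np.linalg.norm(d); M=np.eye(3)-np.outer(d,d); A+=M;b+=M@o
    return np.linalg.solve(A,b)
def proj(c,X):
    x=np.array(c['R'])@X+np.array(c['t']); return np.array([c['fx']*x[0]/x[2]+c['cx'],c['fy']*x[1]/x[2]+c['cy']])
E
python3 - <<'E'
from h import *; np.set_printoptions(precision=4,suppress=True)
s=vision.read_camera('scene');t=vision.read_camera('top')
S=lambda x,y:(x/4.2+265-.4,y/4.2+235-.4); T=lambda x,y:((x-399)/4.2+240-.4,y/4.2+210-.4)
C=tri([(s,S(196,122)),(t,T(608,185))]);print('lid',C, atz(t,T(608,185),.11),atz(s,S(196,124),.11))
print('wing tri',tri([(s,S(239,195)),(t,T(524,348))]))
a=atz(t,T(555,302),.14);b=atz(t,T(490,398),.14);print('wing',a,b,(a+b)/2,np.linalg.norm(a-b),np.degrees(np.arctan2(*(a-b)[1::-1])))
p=atz(t,T(490,345),.1186);q=atz(t,T(565,380),.1186);print('rim-ish',p,q)
h=atz(t,T(683,38),.1);print('hinge',h,np.degrees(np.arctan2(*(h-C)[1::-1])))
for z in(.13,.14,.164):print(z,atz(t,T(524,348),z),atz(s,S(239,180),z))
E
```

```text
lid [0.6341 0.0195 0.1155] [0.6351 0.0202 0.11  ] [0.6364 0.0167 0.11  ]
wing tri [0.5647 0.053  0.1413]
wing [0.5839 0.0406 0.14  ] [0.5446 0.0672 0.14  ] [0.5643 0.0539 0.14  ] 0.04739232637515548 -34.11632990882964
rim-ish [0.567  0.0694 0.1186] [0.5521 0.0378 0.1186]
hinge [ 0.7    -0.0119  0.1   ] -25.488766114629627
0.13 [0.5653 0.0542 0.13  ] [0.579  0.0391 0.13  ]
0.14 [0.565  0.0533 0.14  ] [0.5726 0.0451 0.14  ]
0.164 [0.5644 0.0514 0.164 ] [0.5571 0.0597 0.164 ]
```

```bash
cat >> h.py <<'E'
from scipy.spatial.transform import Rotation as Ro
def to(pos,rpy,cur=None):
    o=sensors.get_obs(); p,r=(o['tool_pos'],o['tool_rot']) if cur is None else cur
    R=Ro.from_euler('xyz',r,degrees=True); 
    print('shift mm',np.round(R.inv().apply(np.array(pos)-p)*1e3,1),'rotvec',np.round((R.inv()*Ro.from_euler('xyz',rpy,degrees=True)).as_rotvec(),3))
E
python3 - <<'E'
from h import *
to([.5645,.0532,.26],[180,0,-34])
E
```

```text
shift mm [ 557.5 -546.1  -67.5] rotvec [-0.001  0.001  0.871]
```

>>> {"fn": "drive_tool", "kwargs": {
  "moves": [
    {"z":-67,"fingers":-1},
    {"z":-67,"rz":0.1},
    {"x":557.5,"y":-546,"z":-67.5,"rz":0.871},
    {"x":557.5,"y":-546,"z":-67.5,"rz":0.871},
    {"x":557.5,"y":-546,"z":-67.5,"rz":0.871},
    {"x":557.5,"y":-546,"z":-67.5,"rz":0.871},
    {"x":557.5,"y":-546,"z":-67.5,"rz":0.871},
    {"x":557.5,"y":-546,"z":-67.5,"rz":0.871},
    {"x":557.5,"y":-546,"z":-67.5,"rz":0.871},
    {"x":557.5,"y":-546,"z":-67.5,"rz":0.871},
    {"x":557.5,"y":-546,"z":-67.5,"rz":0.871},
    {"x":557.5,"y":-546,"z":-67.5,"rz":0.871},
    {"x":557.5,"y":-546,"z":-67.5,"rz":0.871},
    {"x":557.5,"y":-546,"z":-67.5,"rz":0.871},
    {"x":557.5,"y":-546,"z":-67.5,"rz":0.871},
    {"x":557.5,"y":-546,"z":-67.5,"rz":0.871},
    {"x":557.5,"y":-546,"z":-67.5,"rz":0.871},
    {"x":557.5,"y":-546,"z":-67.5,"rz":0.871},
    {"x":557.5,"y":-546,"z":-67.5,"rz":0.871},
    {"x":557.5,"y":-546,"z":-67.5,"rz":0.871}
  ]
}}

```text
invalid input at $.moves[0]: expected keys x, y, z, rx, ry, rz, fingers
```

>>> {"fn": "drive_tool", "kwargs": {
  "moves": [
    {"x":0,"y":0,"z":-67,"rx":0,"ry":0,"rz":0,"fingers":-1},
    {"x":0,"y":0,"z":-67,"rx":0,"ry":0,"rz":0.1,"fingers":-1},
    {"x":557.5,"y":-546,"z":-67.5,"rx":0,"ry":0,"rz":0.871,"fingers":-1},
    {"x":557.5,"y":-546,"z":-67.5,"rx":0,"ry":0,"rz":0.871,"fingers":-1},
    {"x":557.5,"y":-546,"z":-67.5,"rx":0,"ry":0,"rz":0.871,"fingers":-1},
    {"x":557.5,"y":-546,"z":-67.5,"rx":0,"ry":0,"rz":0.871,"fingers":-1},
    {"x":557.5,"y":-546,"z":-67.5,"rx":0,"ry":0,"rz":0.871,"fingers":-1},
    {"x":557.5,"y":-546,"z":-67.5,"rx":0,"ry":0,"rz":0.871,"fingers":-1},
    {"x":557.5,"y":-546,"z":-67.5,"rx":0,"ry":0,"rz":0.871,"fingers":-1},
    {"x":557.5,"y":-546,"z":-67.5,"rx":0,"ry":0,"rz":0.871,"fingers":-1},
    {"x":557.5,"y":-546,"z":-67.5,"rx":0,"ry":0,"rz":0.871,"fingers":-1},
    {"x":557.5,"y":-546,"z":-67.5,"rx":0,"ry":0,"rz":0.871,"fingers":-1},
    {"x":557.5,"y":-546,"z":-67.5,"rx":0,"ry":0,"rz":0.871,"fingers":-1},
    {"x":557.5,"y":-546,"z":-67.5,"rx":0,"ry":0,"rz":0.871,"fingers":-1},
    {"x":557.5,"y":-546,"z":-67.5,"rx":0,"ry":0,"rz":0.871,"fingers":-1},
    {"x":557.5,"y":-546,"z":-67.5,"rx":0,"ry":0,"rz":0.871,"fingers":-1},
    {"x":557.5,"y":-546,"z":-67.5,"rx":0,"ry":0,"rz":0.871,"fingers":-1},
    {"x":557.5,"y":-546,"z":-67.5,"rx":0,"ry":0,"rz":0.871,"fingers":-1}
  ]
}}

```text
time_s: 2.45
tool_pos: [0.5644, 0.0509, 0.26]
tool_rot: [179.9, -0.0, -34.2]
force: [-0.1, -0.4, 0.2]
grip_width: 0.0873
grasp_force: 0.0
```

Run:
```python
from h import *
print(sensors.get_obs()['qpos'],sensors.get_obs()['tool_pos'])
to([.5645,.0532,.17],[180,0,-34])
import cv2
c=vision.read_camera('scene');cv2.imwrite('pics/s1.png',cv2.resize(c['image'][190:340,240:400,::-1],None,fx=4,fy=4,interpolation=cv2.INTER_CUBIC))
```

```text
[  28.56418307   10.09319121  -41.3528874    88.03208146    6.74724589
   84.41730513 -137.15839419] [0.5643749  0.05087779 0.26003176]
shift mm [-1.3 -2.1 90. ] rotvec [ 0.001 -0.001 -0.003]
```

View pics/s1.png

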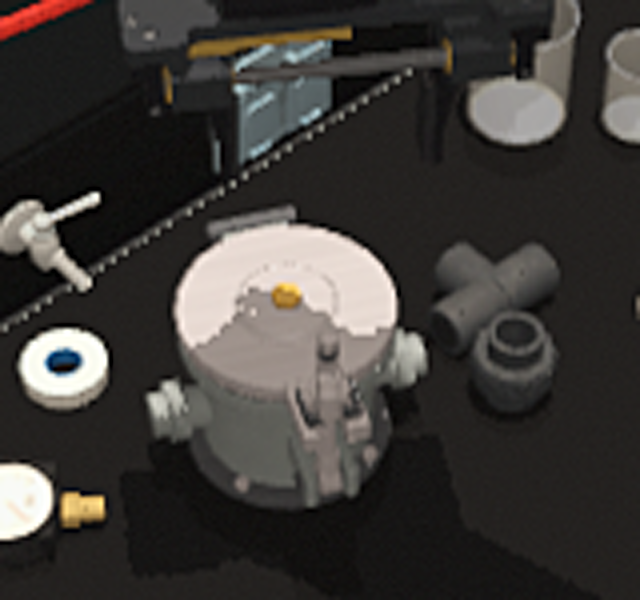

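The tip is near scene px (322,275.5). The wing is seen end-on below it and the gripper is clear above it. I'll check that projection against the estimated axis.

Run:
```python
from h import *
s=vision.read_camera('scene')
for z in(.11,.145,.164): print(z,proj(s,np.array([.5646,.0531,z])), [proj(s,np.array([.5646+k*.025*np.cos(np.radians(-34)),.0531+k*.025*np.sin(np.radians(-34)),z])).round(1) for k in(-1,1)])
```

```text
0.11 [321.28562349 290.73334488] [array([323.2, 299.8]), array([319.5, 282. ])]
0.145 [321.32900103 279.91173057] [array([323.2, 289. ]), array([319.5, 271.1])]
0.164 [321.3533163  273.84567437] [array([323.3, 282.9]), array([319.5, 265.1])]
```

>>> {"fn": "drive_tool", "kwargs": {
  "moves": [
    {"x":-1,"y":-2,"z":50,"rx":0,"ry":0,"rz":0,"fingers":-0.4},
    {"x":-1,"y":-2,"z":75,"rx":0,"ry":0,"rz":0,"fingers":-0.4},
    {"x":-1,"y":-2,"z":75,"rx":0,"ry":0,"rz":0,"fingers":-0.4}
  ]
}}

```text
time_s: 2.92
tool_pos: [0.5633, 0.0538, 0.1832]
tool_rot: [179.8, 0.2, -34.1]
force: [-0.4, 0.2, 1.2]
grip_width: 0.0658
grasp_force: 0.0
```

>>> {"fn": "drive_tool", "kwargs": {
  "moves": [
    {"x":1,"y":0,"z":20,"rx":0,"ry":0,"rz":0,"fingers":-0.2},
    {"x":1,"y":0,"z":35,"rx":0,"ry":0,"rz":0,"fingers":-0.2},
    {"x":1,"y":0,"z":44,"rx":0,"ry":0,"rz":0,"fingers":-0.2},
    {"x":1,"y":0,"z":44,"rx":0,"ry":0,"rz":0,"fingers":-0.2}
  ],
  "force": 5
}}

```text
time_s: 3.42
tool_pos: [0.5653, 0.0545, 0.1403]
tool_rot: [180.0, 0.1, -34.0]
force: [-0.3, 0.8, -0.1]
grip_width: 0.0523
grasp_force: 0.0
```

>>> {"fn": "drive_tool", "kwargs": {
  "moves": [
    {"x":0,"y":0,"z":0,"rx":0,"ry":0,"rz":0,"fingers":0.4},
    {"x":0,"y":0,"z":0,"rx":0,"ry":0,"rz":0,"fingers":0.6},
    {"x":0,"y":0,"z":0,"rx":0,"ry":0,"rz":0,"fingers":0.8},
    {"x":0,"y":0,"z":0,"rx":0,"ry":0,"rz":0,"fingers":1},
    {"x":0,"y":0,"z":0,"rx":0,"ry":0,"rz":0,"fingers":1},
    {"x":0,"y":0,"z":0,"rx":0,"ry":0,"rz":0,"fingers":1}
  ],
  "force": 5
}}

```text
time_s: 4.18
tool_pos: [0.5657, 0.0545, 0.141]
tool_rot: [180.0, -0.0, -34.0]
force: [-0.3, 0.5, 0.6]
grip_width: 0.0033
grasp_force: 0.0
```

Run:
```python
from h import *
print(sensors.get_obs())
```

```text
{'time_s': 4.175, 'qpos': array([  27.48265222,   14.19387635,  -40.97115618,   97.79716103,
          9.75700825,   71.64580522, -139.69883283]), 'joint_velocities': array([ 0.04980905,  0.04018588,  0.04883728,  0.06029894, -0.01757677,
       -0.03972168, -0.11128235]), 'effort': array([-1.30216598e-03, -3.67243803e+01, -4.91080329e+00, -2.99769759e+01,
        4.57381178e-02, -7.59803876e-02, -1.95682419e-04]), 'tool_pos': array([0.5657096 , 0.05450675, 0.14102462]), 'tool_rot': array([ 1.79994530e+02, -7.24355021e-04, -3.39877424e+01]), 'force': array([-0.33580399,  0.54795921,  0.64949285]), 'wrist_torque': array([ 0.07062803, -0.02296426,  0.04519229]), 'grasp_force': 0.0, 'grip_width': 0.003304752695964087}
```

Run:
```python
from h import *
import cv2
f=lambda n,r,c:cv2.resize(vision.read_camera(n)['image'][r:r+120,c:c+95,::-1],None,fx=4.2,fy=4.2,interpolation=cv2.INTER_CUBIC)
cv2.imwrite('pics/s2.png',np.hstack([f('scene',215,275),f('top',220,230)]))
o=sensors.get_obs();print(o['tool_pos'],proj(vision.read_camera('scene'),o['tool_pos']+[0,0,-.008]),o['grip_width'])
```

```text
[0.56571806 0.05448929 0.14101597] [320.4697713 283.7142932] 0.001266088692032911
```

View pics/s2.png

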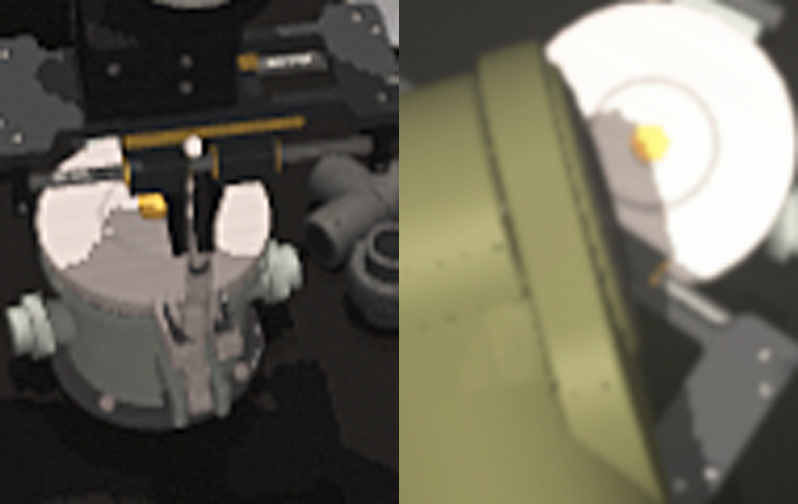

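The fingers have closed on nothing. In this picture the fingertips end near scene px (320,276), just above the bolt tip at (322,277). I'll compare with the earlier picture at higher zoom.

Run:
```python
from h import *
import cv2
print(sensors.get_obs()['grip_width'])
a=cv2.imread('pics/scene0.png');b=vision.read_camera('scene')['image'][:,:,::-1]
g=lambda i:(255*(cv2.resize(i[250:325,297:347],None,fx=8,fy=8,interpolation=cv2.INTER_NEAREST)/255.)**.55).astype('uint8')
cv2.imwrite('pics/s3.png',np.hstack([g(a),g(b)]))
s=vision.read_camera('scene')
for z in(.133,.15,.164,.203): print(z,proj(s,np.array([.5657,.0545,z])))
```

```text
0.000919019926843079
0.133 [320.47188845 283.72666202]
0.15 [320.48474263 278.38284543]
0.164 [320.49552651 273.89970605]
0.203 [320.52655156 261.00178655]
```

View pics/s3.png

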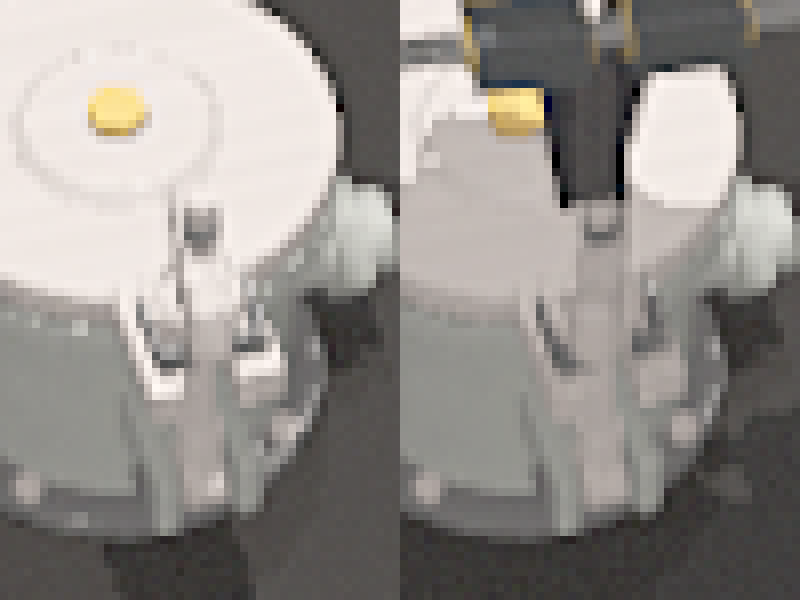

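>>> {"fn": "drive_tool", "kwargs": {
  "moves": [
    {"x":0,"y":0,"z":0,"rx":0,"ry":0,"rz":0,"fingers":-0.1},
    {"x":0,"y":0,"z":0,"rx":0,"ry":0,"rz":0,"fingers":-0.1},
    {"x":0,"y":0,"z":0,"rx":0,"ry":0,"rz":0,"fingers":-0.1},
    {"x":0,"y":0,"z":0,"rx":0,"ry":0,"rz":0,"fingers":-0.1},
    {"x":0,"y":0,"z":6,"rx":0,"ry":0,"rz":0,"fingers":-0.1},
    {"x":0,"y":0,"z":12,"rx":0,"ry":0,"rz":0,"fingers":-0.1},
    {"x":0,"y":0,"z":12,"rx":0,"ry":0,"rz":0,"fingers":0.3},
    {"x":0,"y":0,"z":12,"rx":0,"ry":0,"rz":0,"fingers":0.5},
    {"x":0,"y":0,"z":12,"rx":0,"ry":0,"rz":0,"fingers":0.7},
    {"x":0,"y":0,"z":12,"rx":0,"ry":0,"rz":0,"fingers":0.7}
  ],
  "force": 5
}}

```text
time_s: 5.68
tool_pos: [0.5659, 0.0545, 0.1292]
tool_rot: [-180.0, -0.0, -34.0]
force: [0.8, 0.0, -0.4]
grip_width: 0.0173
grasp_force: 0.0
```

Run:
```python
from h import *
import cv2
o=sensors.get_obs();print(o['tool_pos'],o['grip_width'],o['grasp_force'],o['force'],o['wrist_torque'])
b=vision.read_camera('scene')['image'][:,:,::-1]
g=lambda i:(255*(cv2.resize(i[240:315,285:365],None,fx=8,fy=8,interpolation=cv2.INTER_NEAREST)/255.)**.55).astype('uint8')
cv2.imwrite('pics/s4.png',g(b))
```

```text
[0.56586336 0.05450979 0.12919745] 0.017264563586931028 0.0 [ 0.79032441  0.02060086 -0.41705523] [ 0.13595922  0.03540581 -0.06334428]
```

View pics/s4.png

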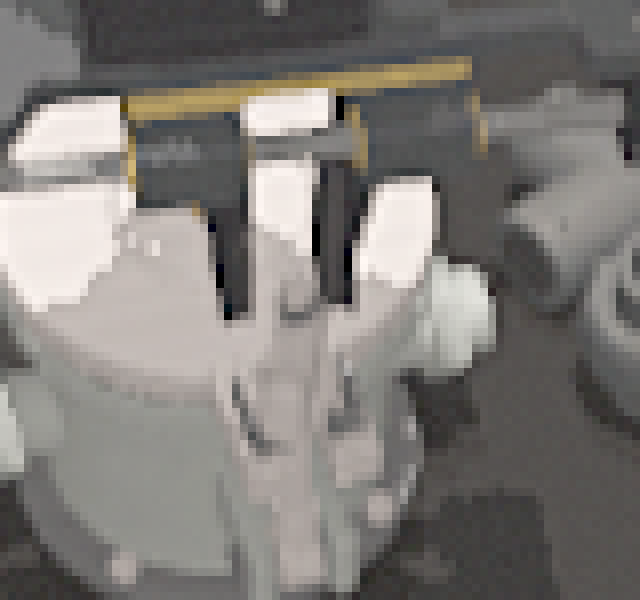

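The fingertips, at px (314.6,280) and (327.5,278), straddle only the keeper at (322,279). They sit higher than the reported TCP implies, so I'll close to feel what is between the pads.

>>> {"fn": "drive_tool", "kwargs": {
  "moves": [
    {"x":0,"y":0,"z":0,"rx":0,"ry":0,"rz":0,"fingers":1},
    {"x":0,"y":0,"z":0,"rx":0,"ry":0,"rz":0,"fingers":1},
    {"x":0,"y":0,"z":0,"rx":0,"ry":0,"rz":0,"fingers":1}
  ],
  "force": 3
}}

```text
time_s: 6.1
tool_pos: [0.5649, 0.0531, 0.129]
tool_rot: [179.8, 0.0, -34.0]
force: [-3.7, -3.1, 3.4]
grip_width: 0.0084
grasp_force: 3.0
```

Run:
```python
from h import *
o=sensors.get_obs();print(o['tool_pos'],o['grip_width'],o['grasp_force'],o['force'],o['wrist_torque'])
```

```text
[0.5648764  0.05313977 0.12895878] 0.008407997190071901 3.0277909012511373 [-3.69134255 -3.06450695  3.3632318 ] [-0.7834067   0.93535633  0.00127691]
```

>>> {"fn": "drive_tool", "kwargs": {
  "moves": [
    {"x":0,"y":0,"z":0,"rx":0,"ry":0,"rz":0,"fingers":0.2},
    {"x":0,"y":2.2,"z":0,"rx":0,"ry":0,"rz":0,"fingers":0.2},
    {"x":0,"y":2.2,"z":6,"rx":0,"ry":0,"rz":0,"fingers":0.2},
    {"x":0,"y":2.2,"z":12,"rx":0,"ry":0,"rz":0,"fingers":0.2},
    {"x":0,"y":2.2,"z":18,"rx":0,"ry":0,"rz":0,"fingers":0.2},
    {"x":0,"y":2.2,"z":18,"rx":0,"ry":0,"rz":0,"fingers":0.2}
  ],
  "force": 3
}}

```text
time_s: 6.85
tool_pos: [0.564, 0.0527, 0.1102]
tool_rot: [180.0, 0.1, -34.0]
force: [-0.5, 0.1, 1.0]
grip_width: 0.0349
grasp_force: 0.0
```

>>> {"fn": "drive_tool", "kwargs": {
  "moves": [
    {"x":0,"y":0,"z":0,"rx":0,"ry":0,"rz":0,"fingers":1},
    {"x":0,"y":0,"z":0,"rx":0,"ry":0,"rz":0,"fingers":1},
    {"x":0,"y":0,"z":0,"rx":0,"ry":0,"rz":0,"fingers":1},
    {"x":0,"y":0,"z":0,"rx":0,"ry":0,"rz":0,"fingers":1},
    {"x":0,"y":0,"z":0,"rx":0,"ry":0,"rz":0,"fingers":1}
  ],
  "force": 3
}}

```text
time_s: 7.48
tool_pos: [0.5642, 0.0522, 0.1111]
tool_rot: [179.9, 0.0, -34.0]
force: [-2.6, -1.9, 1.6]
grip_width: 0.0183
grasp_force: 2.9
```

Run:
```python
from h import *
o=sensors.get_obs();print(o['tool_pos'],o['grip_width'],o['grasp_force'],o['force'],o['wrist_torque'],o['qpos'])
import cv2
b=vision.read_camera('scene')['image'][:,:,::-1]
g=lambda i:(255*(cv2.resize(i[240:315,285:365],None,fx=8,fy=8,interpolation=cv2.INTER_NEAREST)/255.)**.55).astype('uint8')
cv2.imwrite('pics/s5.png',g(b))
```

```text
[0.56423558 0.05224324 0.11105167] 0.018345731113715655 2.8575926064513624 [-2.61374641 -1.90871727  1.55002842] [-0.35671773  0.61632408 -0.06744374] [  27.23423523   15.53513282  -40.61214502  100.00500935   10.83481237
   68.47543581 -140.36047648]
```

View pics/s5.png

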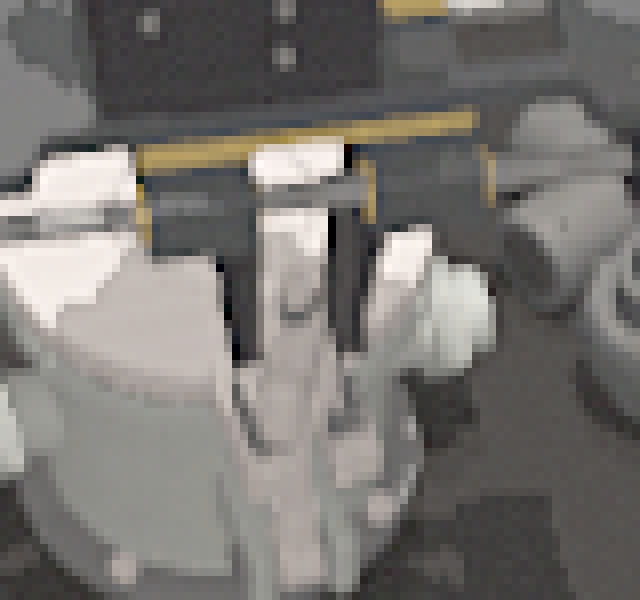

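The pads now straddle the nut at a width of 18.3 mm, with fingertips at px (315,285) and (328,284). That means either a skewed bar or the round foot. I'll turn the tool slightly under the light grip and watch the width.

>>> {"fn": "drive_tool", "kwargs": {
  "moves": [
    {"x":0,"y":0.5,"z":0,"rx":0,"ry":0,"rz":-0.06,"fingers":1},
    {"x":0,"y":0.5,"z":0,"rx":0,"ry":0,"rz":-0.12,"fingers":1},
    {"x":0,"y":0.5,"z":0,"rx":0,"ry":0,"rz":-0.12,"fingers":1}
  ],
  "force": 3
}}

```text
time_s: 7.9
tool_pos: [0.5642, 0.0522, 0.1112]
tool_rot: [180.0, -0.0, -27.2]
force: [-3.2, -1.2, 1.5]
grip_width: 0.019
grasp_force: 3.6
```

>>> {"fn": "drive_tool", "kwargs": {
  "moves": [
    {"x":0,"y":0,"z":0,"rx":0,"ry":0,"rz":-0.06,"fingers":1},
    {"x":0,"y":0,"z":0,"rx":0,"ry":0,"rz":-0.12,"fingers":1},
    {"x":0,"y":0,"z":0,"rx":0,"ry":0,"rz":-0.12,"fingers":1}
  ],
  "force": 3
}}

```text
time_s: 8.28
tool_pos: [0.5643, 0.0523, 0.1112]
tool_rot: [-180.0, -0.0, -20.3]
force: [-2.6, -1.4, 3.5]
grip_width: 0.0189
grasp_force: 3.7
```

Run:
```python
import cv2,numpy as np
a=cv2.imread('pics/scene0.png')[262:312,303:343];b=cv2.imread('pics/top0.png')[270:320,250:290]
f=lambda i,g:(255*(cv2.resize(i,None,fx=10,fy=10,interpolation=cv2.INTER_CUBIC)/255.)**g).astype('uint8')
cv2.imwrite('pics/z.png',np.hstack([f(a,1.3),f(b,3)]))
```

View pics/z.png

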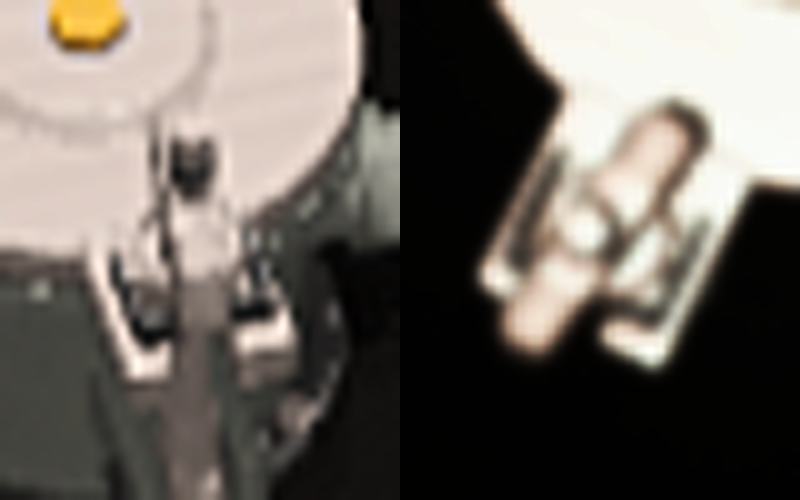

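In the top view the bar runs from px (279,281) to (262.5,303.5), and the bolt tip is bright at (268.5,292.5). In the scene view the tip is at about (321.9,275.6) and the dark keeper at (321.9,278). I'll triangulate again.

Run:
```python
from h import *; np.set_printoptions(precision=4,suppress=True)
s=vision.read_camera('scene');t=vision.read_camera('top')
for r in(274.5,275.6,277): 
    X=tri([(s,(321.9,r)),(t,(268.3,292.4))]);print('tip',r,X,proj(s,X),proj(t,X))
print('top ray',[atz(t,(268.3,292.4),z) for z in(.12,.14,.164)])
a=atz(t,(278.6,281),.143);b=atz(t,(262.,303.2),.143);print('bar',(a+b)/2,np.linalg.norm(a-b),np.degrees(np.arctan2(*(a-b)[1::-1])))
p=atz(t,(258.5,297.1),.1186);q=atz(t,(275.3,305.6),.1186);m=(p+q)/2;print('lug outer corners',p,q,m,np.linalg.norm(p-q),np.degrees(np.arctan2(*(p-q)[1::-1])))
```

```text
tip 274.5 [0.5641 0.0529 0.1624] [321.6008 274.4644] [268.5467 292.6741]
tip 275.6 [0.5641 0.0531 0.1591] [321.5368 275.5566] [268.599  292.7324]
tip 277 [0.564  0.0533 0.155 ] [321.4553 276.9468] [268.6652 292.8064]
top ray [array([0.5657, 0.0568, 0.12  ]), array([0.5651, 0.0552, 0.14  ]), array([0.5645, 0.0532, 0.164 ])]
bar [0.5656 0.0514 0.143 ] 0.047466862705390044 -36.83560141581078
lug outer corners [0.5576 0.0742 0.1186] [0.5424 0.0445 0.1186] [0.55   0.0594 0.1186] 0.03328256281880436 62.98050834410335
```

>>> {"fn": "drive_tool", "kwargs": {
  "moves": [
    {"x":0,"y":0,"z":0,"rx":0,"ry":0,"rz":0,"fingers":0.3},
    {"x":0,"y":0,"z":0,"rx":0,"ry":0,"rz":0.12,"fingers":0.3},
    {"x":0,"y":0,"z":-3,"rx":0,"ry":0,"rz":0.25,"fingers":0.3},
    {"x":0,"y":0,"z":-6,"rx":0,"ry":0,"rz":0.25,"fingers":0.3},
    {"x":0,"y":0,"z":-6,"rx":0,"ry":0,"rz":0.25,"fingers":1},
    {"x":0,"y":0,"z":-6,"rx":0,"ry":0,"rz":0.25,"fingers":1},
    {"x":0,"y":0,"z":-6,"rx":0,"ry":0,"rz":0.25,"fingers":1},
    {"x":0,"y":0,"z":-6,"rx":0,"ry":0,"rz":0.25,"fingers":1},
    {"x":0,"y":0,"z":-6,"rx":0,"ry":0,"rz":0.25,"fingers":1}
  ],
  "force": 3
}}

```text
time_s: 9.5
tool_pos: [0.564, 0.052, 0.1169]
tool_rot: [180.0, 0.0, -34.6]
force: [-1.5, -1.0, -0.2]
grip_width: 0.0106
grasp_force: 3.0
```

Run:
```python
from h import *
o=sensors.get_obs();print(o['tool_pos'],o['grip_width'],o['grasp_force'],o['force'],o['wrist_torque'])
```

```text
[0.56401946 0.0520158  0.11687368] 0.010551498670228617 2.9995179176330566 [-1.47189244 -0.99516012 -0.18230283] [-0.10243206  0.23617617 -0.00159647]
```

>>> {"fn": "drive_tool", "kwargs": {
  "moves": [
    {"x":0,"y":0,"z":0,"rx":0,"ry":0,"rz":0,"fingers":1},
    {"x":0,"y":0,"z":0,"rx":0,"ry":0,"rz":0,"fingers":1}
  ],
  "force": 9
}}

```text
time_s: 9.75
tool_pos: [0.5641, 0.0521, 0.1169]
tool_rot: [180.0, 0.0, -34.6]
force: [-1.9, -2.1, 0.5]
grip_width: 0.0102
grasp_force: 9.0
```

```bash
cat >> h.py <<'E'
def st():
    o=sensors.get_obs();print(o['time_s'],o['tool_pos'].round(4),o['tool_rot'].round(1),'w',round(o['grip_width']*1e3,2),round(o['grasp_force'],1),'F',o['force'].round(1),'T',o['wrist_torque'].round(3),'q7',round(o['qpos'][6]),'eff7',o['effort'][6].round(3))
E
python3 -c "
from h import *
st()"
```

```text
9.75 [0.5641 0.0521 0.1169] [180.    0.  -34.6] w 10.2 9.0 F [-1.9 -2.1  0.5] T [-0.204  0.249  0.002] q7 -141 eff7 -0.002
```

>>> {"fn": "drive_tool", "kwargs": {
  "moves": [
    {"x":0,"y":0,"z":0,"rx":0,"ry":0,"rz":-0.08,"fingers":1},
    {"x":0,"y":0,"z":0,"rx":0,"ry":0,"rz":-0.16,"fingers":1},
    {"x":0,"y":0,"z":0,"rx":0,"ry":0,"rz":-0.24,"fingers":1},
    {"x":0,"y":0,"z":0,"rx":0,"ry":0,"rz":-0.3,"fingers":1}
  ],
  "force": 9
}}

```text
time_s: 10.25
tool_pos: [0.5641, 0.0523, 0.1169]
tool_rot: [180.0, 0.0, -17.2]
force: [-0.8, -0.3, -0.3]
grip_width: 0.0102
grasp_force: 9.0
```

```bash
python3 -c "
from h import *
st()"
```

```text
10.25 [0.5641 0.0523 0.1169] [180.    0.  -17.2] w 10.22 9.0 F [-0.8 -0.3 -0.3] T [-0.084  0.207 -0.   ] q7 -124 eff7 -0.44
```

Turning here gives no torque at 10.6 mm, so this is the round keeper. The fingertips really sit about 38 mm above the nominal position, so I'll go deeper.

>>> {"fn": "drive_tool", "kwargs": {
  "moves": [
    {"x":0,"y":0,"z":0,"rx":0,"ry":0,"rz":0,"fingers":0},
    {"x":0,"y":0,"z":0,"rx":0,"ry":0,"rz":0.15,"fingers":0},
    {"x":0,"y":0,"z":0,"rx":0,"ry":0,"rz":0.27,"fingers":0},
    {"x":0,"y":0,"z":5,"rx":0,"ry":0,"rz":0.27,"fingers":0},
    {"x":0,"y":0,"z":10,"rx":0,"ry":0,"rz":0.27,"fingers":0},
    {"x":0,"y":0,"z":15,"rx":0,"ry":0,"rz":0.27,"fingers":0},
    {"x":0,"y":0,"z":15,"rx":0,"ry":0,"rz":0.27,"fingers":0}
  ],
  "force": 3
}}

```text
time_s: 11.12
tool_pos: [0.5637, 0.0522, 0.1013]
tool_rot: [180.0, 0.1, -32.8]
force: [-0.7, 0.8, -0.2]
grip_width: 0.0436
grasp_force: 0.0
```

>>> {"fn": "drive_tool", "kwargs": {
  "moves": [
    {"x":0,"y":0,"z":0,"rx":0,"ry":0,"rz":0,"fingers":1},
    {"x":0,"y":0,"z":0,"rx":0,"ry":0,"rz":0,"fingers":1},
    {"x":0,"y":0,"z":0,"rx":0,"ry":0,"rz":0,"fingers":1},
    {"x":0,"y":0,"z":0,"rx":0,"ry":0,"rz":0,"fingers":1},
    {"x":0,"y":0,"z":0,"rx":0,"ry":0,"rz":0,"fingers":1}
  ],
  "force": 3
}}

```text
time_s: 11.75
tool_pos: [0.564, 0.0519, 0.1021]
tool_rot: [180.0, 0.0, -32.9]
force: [-1.6, -1.1, 0.6]
grip_width: 0.018
grasp_force: 2.8
```

```bash
python3 -c "
from h import *
st()"
```

```text
11.75 [0.564  0.0519 0.1021] [180.    0.  -32.9] w 17.99 2.8 F [-1.6 -1.1  0.6] T [-0.152  0.369 -0.058] q7 -139 eff7 0.052
```

>>> {"fn": "drive_tool", "kwargs": {
  "moves": [
    {"x":0,"y":0,"z":0,"rx":0,"ry":0,"rz":0,"fingers":0},
    {"x":0,"y":0,"z":0,"rx":0,"ry":0,"rz":0,"fingers":0},
    {"x":0,"y":0,"z":-7,"rx":0,"ry":0,"rz":0,"fingers":0},
    {"x":0,"y":0,"z":-15,"rx":0,"ry":0,"rz":0,"fingers":0.5},
    {"x":0,"y":0,"z":-15,"rx":0,"ry":0,"rz":0,"fingers":1},
    {"x":0,"y":0,"z":-15,"rx":0,"ry":0,"rz":0,"fingers":1},
    {"x":0,"y":0,"z":-15,"rx":0,"ry":0,"rz":0,"fingers":1},
    {"x":0,"y":0,"z":-15,"rx":0,"ry":0,"rz":0,"fingers":1},
    {"x":0,"y":0,"z":-15,"rx":0,"ry":0,"rz":0,"fingers":1}
  ],
  "force": 3
}}

```text
time_s: 12.88
tool_pos: [0.5639, 0.0521, 0.1168]
tool_rot: [180.0, 0.0, -32.8]
force: [-2.1, -0.7, 0.2]
grip_width: 0.0108
grasp_force: 3.0
```

```bash
python3 -c "
from h import *
st()"
```

```text
12.875 [0.5639 0.0521 0.1168] [180.    0.  -32.8] w 10.81 3.0 F [-2.1 -0.7  0.2] T [-0.068  0.171 -0.024] q7 -139 eff7 -0.001
```

Width is still 10.8 mm at yaw -33, so this is the keeper and the 18 mm piece below it may be the round body. I'll feel for a wing off-axis.

>>> {"fn": "drive_tool", "kwargs": {
  "moves": [
    {"x":0,"y":0,"z":0,"rx":0,"ry":0,"rz":0,"fingers":0},
    {"x":0,"y":0,"z":0,"rx":0,"ry":0,"rz":0,"fingers":0},
    {"x":17,"y":0,"z":0,"rx":0,"ry":0,"rz":-0.03,"fingers":0},
    {"x":17,"y":0,"z":7,"rx":0,"ry":0,"rz":-0.03,"fingers":0.2},
    {"x":17,"y":0,"z":13,"rx":0,"ry":0,"rz":-0.03,"fingers":0.5},
    {"x":17,"y":0,"z":13,"rx":0,"ry":0,"rz":-0.03,"fingers":1},
    {"x":17,"y":0,"z":13,"rx":0,"ry":0,"rz":-0.03,"fingers":1},
    {"x":17,"y":0,"z":13,"rx":0,"ry":0,"rz":-0.03,"fingers":1},
    {"x":17,"y":0,"z":13,"rx":0,"ry":0,"rz":-0.03,"fingers":1}
  ],
  "force": 3
}}

```text
time_s: 14.0
tool_pos: [0.5774, 0.0402, 0.1033]
tool_rot: [179.7, 0.0, -31.2]
force: [-1.2, -3.9, -2.1]
grip_width: 0.0154
grasp_force: 3.0
```

```bash
python3 -c "
from h import *
st()"
```

```text
14.0 [0.5774 0.0402 0.1033] [179.7   0.  -31.2] w 15.35 3.0 F [-1.2 -3.9 -2.1] T [-1.047  0.383 -0.015] q7 -137 eff7 0.005
```

Run:
```python
from h import *
s=vision.read_camera('scene')
for nm,a,b in(('s5 yaw-34',(240/8+285,358/8+240),(347/8+285,350/8+240)),('s4',(237/8+285,318/8+240),(340/8+285,302/8+240))):
  for z in(.13,.145):
    A=atz(s,a,z);B=atz(s,b,z);d=A-B;print(nm,z,A.round(4),B.round(4),((A+B)/2).round(4),np.linalg.norm(d),'line',np.degrees(np.arctan2(d[1],d[0])))
import cv2
c=vision.read_camera('scene');d=vision.read_camera('top')
f=lambda i,r,cc,k:cv2.resize(i['image'][r:r+60,cc:cc+50,::-1],None,fx=8,fy=8,interpolation=cv2.INTER_CUBIC)
g=(255*(f(c,255,300,1)/255.)**.7).astype('uint8');h=(255*(f(d,260,245,1)/255.)**2).astype('uint8')
cv2.imwrite('pics/last.png',np.hstack([g,h]))
```

```text
s5 yaw-34 0.13 [0.5734 0.0631 0.13  ] [0.5561 0.0406 0.13  ] [0.5648 0.0518 0.13  ] 0.028388585027566627 line 52.62209319947225
s5 yaw-34 0.145 [0.5638 0.0718 0.145 ] [0.5469 0.0496 0.145 ] [0.5554 0.0607 0.145 ] 0.027915143099573363 line 52.62209319947217
s4 0.13 [0.5842 0.0542 0.13  ] [0.5696 0.0303 0.13  ] [0.5769 0.0423 0.13  ] 0.028027607824606122 line 58.663115062494
s4 0.145 [0.5745 0.0631 0.145 ] [0.5602 0.0395 0.145 ] [0.5673 0.0513 0.145 ] 0.027560185983305025 line 58.66311506249391
```

>>> {"fn": "drive_tool", "kwargs": {
  "moves": [
    {"x":0,"y":0,"z":0,"rx":0,"ry":0,"rz":0,"fingers":0.3},
    {"x":0,"y":0,"z":0,"rx":0,"ry":0,"rz":0,"fingers":0.3},
    {"x":-0.5,"y":3,"z":0,"rx":0,"ry":0,"rz":0.18,"fingers":0.3},
    {"x":-0.5,"y":3,"z":0,"rx":0,"ry":0,"rz":0.18,"fingers":0.6},
    {"x":-0.5,"y":3,"z":0,"rx":0,"ry":0,"rz":0.18,"fingers":1},
    {"x":-0.5,"y":3,"z":0,"rx":0,"ry":0,"rz":0.18,"fingers":1},
    {"x":-0.5,"y":3,"z":0,"rx":0,"ry":0,"rz":0.18,"fingers":1}
  ],
  "force": 3
}}

```text
time_s: 15.02
tool_pos: [0.5762, 0.04, 0.104]
tool_rot: [179.9, 0.0, -41.4]
force: [-2.6, -1.5, 2.4]
grip_width: 0.0132
grasp_force: 3.0
```

```bash
python3 -c "
from h import *
st()"
```

```text
15.025 [0.5762 0.04   0.104 ] [179.9   0.  -41.4] w 13.15 3.0 F [-2.6 -1.5  2.4] T [-0.53   0.55   0.034] q7 -147 eff7 0.039
```

The wing bar is found, at about yaw -46. I'll centre on the axis and grip it there.

>>> {"fn": "drive_tool", "kwargs": {
  "moves": [
    {"x":0,"y":0,"z":0,"rx":0,"ry":0,"rz":0,"fingers":0.4},
    {"x":0,"y":0,"z":0,"rx":0,"ry":0,"rz":0,"fingers":0.4},
    {"x":-17.5,"y":-0.8,"z":2,"rx":0,"ry":0,"rz":0.03,"fingers":0.4},
    {"x":-17.5,"y":-0.8,"z":2,"rx":0,"ry":0,"rz":0.03,"fingers":0.6},
    {"x":-17.5,"y":-0.8,"z":2,"rx":0,"ry":0,"rz":0.03,"fingers":1},
    {"x":-17.5,"y":-0.8,"z":2,"rx":0,"ry":0,"rz":0.03,"fingers":1},
    {"x":-17.5,"y":-0.8,"z":2,"rx":0,"ry":0,"rz":0.03,"fingers":1}
  ],
  "force": 3
}}

```text
time_s: 15.9
tool_pos: [0.5638, 0.0523, 0.102]
tool_rot: [180.0, 0.0, -43.2]
force: [-2.6, -0.4, 1.9]
grip_width: 0.013
grasp_force: 3.0
```

```bash
python3 -c "
from h import *
st()"
```

```text
15.9 [0.5638 0.0523 0.102 ] [180.    0.  -43.2] w 13.05 3.0 F [-2.6 -0.4  1.9] T [-0.082  0.609 -0.064] q7 -149 eff7 0.061
```

>>> {"fn": "drive_tool", "kwargs": {
  "moves": [
    {"x":0,"y":0,"z":0,"rx":0,"ry":0,"rz":0,"fingers":1},
    {"x":0,"y":0,"z":0,"rx":0,"ry":0,"rz":0,"fingers":1}
  ],
  "force": 9
}}

```text
time_s: 16.15
tool_pos: [0.5639, 0.0524, 0.1021]
tool_rot: [180.0, -0.0, -43.2]
force: [-2.4, -0.9, 2.3]
grip_width: 0.0124
grasp_force: 8.8
```

```bash
python3 -c "
from h import *
st()"
```

```text
16.15 [0.5639 0.0524 0.1021] [180.   -0.  -43.2] w 12.36 8.8 F [-2.4 -0.9  2.3] T [-0.287  0.747 -0.103] q7 -149 eff7 0.104
```

>>> {"fn": "drive_tool", "kwargs": {
  "moves": [
    {"x":0,"y":0,"z":-0.2,"rx":0,"ry":0,"rz":-0.12,"fingers":1},
    {"x":0,"y":0,"z":-0.5,"rx":0,"ry":0,"rz":-0.24,"fingers":1},
    {"x":0,"y":0,"z":-0.7,"rx":0,"ry":0,"rz":-0.36,"fingers":1},
    {"x":0,"y":0,"z":-0.9,"rx":0,"ry":0,"rz":-0.48,"fingers":1},
    {"x":0,"y":0,"z":-0.95,"rx":0,"ry":0,"rz":-0.5,"fingers":1}
  ],
  "force": 7
}}

```text
time_s: 16.77
tool_pos: [0.564, 0.0527, 0.103]
tool_rot: [180.0, -0.0, -14.5]
force: [-2.6, -1.2, 2.7]
grip_width: 0.0132
grasp_force: 6.9
```

```bash
python3 -c "
from h import *
st()"
```

```text
16.775 [0.564  0.0527 0.103 ] [180.   -0.  -14.5] w 13.18 6.9 F [-2.6 -1.2  2.7] T [-0.283  0.602 -0.085] q7 -122 eff7 0.278
```

>>> {"fn": "drive_tool", "kwargs": {
  "moves": [
    {"x":0,"y":0,"z":-0.1,"rx":0,"ry":0,"rz":-0.08,"fingers":1},
    {"x":0,"y":0,"z":-0.3,"rx":0,"ry":0,"rz":-0.16,"fingers":1},
    {"x":0,"y":0,"z":-0.4,"rx":0,"ry":0,"rz":-0.2,"fingers":1}
  ]
}}

```text
time_s: 17.15
tool_pos: [0.564, 0.0528, 0.1034]
tool_rot: [180.0, -0.0, -3.1]
force: [-2.2, -0.7, 2.0]
grip_width: 0.0129
grasp_force: 6.9
```

```bash
python3 -c "
from h import *
st()"
```

```text
17.15 [0.564  0.0528 0.1034] [180.   -0.   -3.1] w 12.85 6.9 F [-2.2 -0.7  2. ] T [-0.256  0.634 -0.1  ] q7 -111 eff7 -0.113
```

>>> {"fn": "drive_tool", "kwargs": {
  "moves": [
    {"x":0,"y":0,"z":-0.2,"rx":0,"ry":0,"rz":-0.1,"fingers":1},
    {"x":0,"y":0,"z":-0.4,"rx":0,"ry":0,"rz":-0.2,"fingers":1},
    {"x":0,"y":0,"z":-0.45,"rx":0,"ry":0,"rz":-0.24,"fingers":1}
  ]
}}

```text
time_s: 17.52
tool_pos: [0.5639, 0.0529, 0.1038]
tool_rot: [-180.0, 0.0, 10.7]
force: [-2.3, -1.0, 2.9]
grip_width: 0.013
grasp_force: 6.9
```

```bash
python3 -c "
from h import *
st()"
```

```text
17.525 [0.5639 0.0529 0.1038] [-180.     0.    10.7] w 12.98 6.9 F [-2.3 -1.   2.9] T [-0.152  0.581 -0.088] q7 -98 eff7 -0.062
```

>>> {"fn": "drive_tool", "kwargs": {
  "moves": [
    {"x":0,"y":0,"z":-0.2,"rx":0,"ry":0,"rz":-0.1,"fingers":1},
    {"x":0,"y":0,"z":-0.4,"rx":0,"ry":0,"rz":-0.2,"fingers":1},
    {"x":0,"y":0,"z":-0.45,"rx":0,"ry":0,"rz":-0.24,"fingers":1}
  ]
}}

```text
time_s: 17.9
tool_pos: [0.5639, 0.053, 0.1043]
tool_rot: [-180.0, 0.0, 24.4]
force: [-2.2, -0.0, 3.0]
grip_width: 0.0126
grasp_force: 6.9
```

```bash
python3 -c "
from h import *
st()"
```

```text
17.9 [0.5639 0.053  0.1043] [-180.     0.    24.4] w 12.56 6.9 F [-2.2 -0.   3. ] T [-0.231  0.604 -0.144] q7 -85 eff7 -0.06
```

>>> {"fn": "drive_tool", "kwargs": {
  "moves": [
    {"x":0,"y":0,"z":-0.2,"rx":0,"ry":0,"rz":-0.1,"fingers":1},
    {"x":0,"y":0,"z":-0.4,"rx":0,"ry":0,"rz":-0.2,"fingers":1},
    {"x":0,"y":0,"z":-0.45,"rx":0,"ry":0,"rz":-0.24,"fingers":1}
  ]
}}

```text
time_s: 18.27
tool_pos: [0.5638, 0.0531, 0.1047]
tool_rot: [-180.0, 0.0, 38.2]
force: [-3.1, -0.7, 3.0]
grip_width: 0.0127
grasp_force: 6.9
```

```bash
python3 -c "
from h import *
st()"
```

```text
18.275 [0.5638 0.0531 0.1047] [-180.     0.    38.2] w 12.66 6.9 F [-3.1 -0.7  3. ] T [-0.2    0.697 -0.112] q7 -72 eff7 -0.058
```

>>> {"fn": "drive_tool", "kwargs": {
  "moves": [
    {"x":0,"y":0,"z":-0.2,"rx":0,"ry":0,"rz":-0.1,"fingers":1},
    {"x":0,"y":0,"z":-0.4,"rx":0,"ry":0,"rz":-0.2,"fingers":1},
    {"x":0,"y":0,"z":-0.45,"rx":0,"ry":0,"rz":-0.24,"fingers":1}
  ]
}}

```text
time_s: 18.65
tool_pos: [0.5637, 0.0532, 0.1052]
tool_rot: [-180.0, 0.0, 51.9]
force: [-2.6, -0.9, 3.0]
grip_width: 0.0132
grasp_force: 7.0
```

```bash
python3 -c "
from h import *
st()"
```

```text
18.65 [0.5637 0.0532 0.1052] [-180.     0.    51.9] w 13.22 7.0 F [-2.6 -0.9  3. ] T [-0.209  0.776 -0.093] q7 -59 eff7 -0.019
```

>>> {"fn": "drive_tool", "kwargs": {
  "moves": [
    {"x":0,"y":0,"z":-0.2,"rx":0,"ry":0,"rz":-0.1,"fingers":1},
    {"x":0,"y":0,"z":-0.4,"rx":0,"ry":0,"rz":-0.2,"fingers":1},
    {"x":0,"y":0,"z":-0.45,"rx":0,"ry":0,"rz":-0.24,"fingers":1}
  ]
}}

```text
time_s: 19.02
tool_pos: [0.5637, 0.0532, 0.1056]
tool_rot: [-180.0, 0.0, 65.7]
force: [-3.4, 0.2, 2.4]
grip_width: 0.013
grasp_force: 7.0
```

```bash
python3 -c "
from h import *
st()"
```

```text
19.025 [0.5637 0.0532 0.1056] [-180.     0.    65.7] w 12.95 7.0 F [-3.4  0.2  2.4] T [-0.206  0.826 -0.177] q7 -46 eff7 -0.016
```

>>> {"fn": "drive_tool", "kwargs": {
  "moves": [
    {"x":0,"y":0,"z":-0.2,"rx":0,"ry":0,"rz":-0.1,"fingers":1},
    {"x":0,"y":0,"z":-0.4,"rx":0,"ry":0,"rz":-0.2,"fingers":1},
    {"x":0,"y":0,"z":-0.45,"rx":0,"ry":0,"rz":-0.24,"fingers":1}
  ]
}}

```text
time_s: 19.4
tool_pos: [0.5636, 0.0532, 0.1061]
tool_rot: [-180.0, -0.0, 79.5]
force: [-4.3, 0.4, 3.0]
grip_width: 0.0133
grasp_force: 7.0
```

```bash
python3 -c "
from h import *
st()"
```

```text
19.4 [0.5636 0.0532 0.1061] [-180.    -0.    79.5] w 13.29 7.0 F [-4.3  0.4  3. ] T [-0.105  0.919 -0.175] q7 -33 eff7 -0.014
```

>>> {"fn": "drive_tool", "kwargs": {
  "moves": [
    {"x":0,"y":0,"z":0,"rx":0,"ry":0,"rz":0,"fingers":1}
  ]
}}

```text
time_s: 19.52
tool_pos: [0.5637, 0.0531, 0.1061]
tool_rot: [-180.0, -0.0, 79.4]
force: [-5.4, -0.5, 3.5]
grip_width: 0.0128
grasp_force: 6.9
```

```bash
python3 -c "
from h import *
st()"
```

```text
19.525 [0.5637 0.0531 0.1061] [-180.    -0.    79.4] w 12.81 6.9 F [-5.4 -0.5  3.5] T [-0.113  0.981 -0.123] q7 -33 eff7 0.222
```

>>> {"fn": "drive_tool", "kwargs": {
  "moves": [
    {"x":0,"y":0,"z":-0.1,"rx":0,"ry":0,"rz":-0.06,"fingers":1},
    {"x":0,"y":0,"z":-0.1,"rx":0,"ry":0,"rz":-0.06,"fingers":1}
  ]
}}

```text
time_s: 19.77
tool_pos: [0.5637, 0.0531, 0.1062]
tool_rot: [-180.0, 0.0, 82.8]
force: [-4.7, -0.2, 4.0]
grip_width: 0.0126
grasp_force: 6.9
```

```bash
python3 -c "
from h import *
st()"
```

```text
19.775 [0.5637 0.0531 0.1062] [-180.     0.    82.8] w 12.56 6.9 F [-4.7 -0.2  4. ] T [-0.146  1.07  -0.105] q7 -30 eff7 0.277
```

>>> {"fn": "drive_tool", "kwargs": {
  "moves": [
    {"x":0,"y":-1,"z":-0.2,"rx":0,"ry":0,"rz":-0.1,"fingers":1},
    {"x":0,"y":-1,"z":-0.4,"rx":0,"ry":0,"rz":-0.2,"fingers":1},
    {"x":0,"y":-1,"z":-0.4,"rx":0,"ry":0,"rz":-0.2,"fingers":1}
  ]
}}

```text
time_s: 20.15
tool_pos: [0.5633, 0.0531, 0.1066]
tool_rot: [180.0, -0.0, 94.2]
force: [-4.0, -0.0, 2.5]
grip_width: 0.0126
grasp_force: 6.8
```

```bash
python3 -c "
from h import *
st()"
```

```text
20.15 [0.5633 0.0531 0.1066] [180.   -0.   94.2] w 12.63 6.8 F [-4.  -0.   2.5] T [-0.09   0.655 -0.039] q7 -20 eff7 0.391
```

>>> {"fn": "drive_tool", "kwargs": {
  "moves": [
    {"x":0,"y":0,"z":-0.2,"rx":0,"ry":0,"rz":-0.1,"fingers":1},
    {"x":0,"y":0,"z":-0.4,"rx":0,"ry":0,"rz":-0.2,"fingers":1},
    {"x":0,"y":0,"z":-0.4,"rx":0,"ry":0,"rz":-0.2,"fingers":1}
  ]
}}

```text
time_s: 20.52
tool_pos: [0.5632, 0.0531, 0.107]
tool_rot: [180.0, -0.0, 105.6]
force: [-3.4, -0.4, 2.8]
grip_width: 0.0128
grasp_force: 6.8
```

```bash
python3 -c "
from h import *
st()"
```

```text
20.525 [0.5632 0.0531 0.107 ] [180.   -0.  105.6] w 12.79 6.8 F [-3.4 -0.4  2.8] T [-0.096  0.552 -0.101] q7 -10 eff7 0.384
```

>>> {"fn": "drive_tool", "kwargs": {
  "moves": [
    {"x":0,"y":0,"z":-0.2,"rx":0,"ry":0,"rz":-0.1,"fingers":1},
    {"x":0,"y":0,"z":-0.4,"rx":0,"ry":0,"rz":-0.2,"fingers":1},
    {"x":0,"y":0,"z":-0.4,"rx":0,"ry":0,"rz":-0.2,"fingers":1}
  ]
}}

```text
time_s: 20.9
tool_pos: [0.5631, 0.0531, 0.1074]
tool_rot: [180.0, -0.0, 117.0]
force: [-2.0, 0.4, 2.6]
grip_width: 0.0128
grasp_force: 6.8
```

```bash
python3 -c "
from h import *
st()"
```

```text
20.9 [0.5631 0.0531 0.1074] [180.  -0. 117.] w 12.8 6.8 F [-2.   0.4  2.6] T [-0.081  0.499 -0.065] q7 1 eff7 0.378
```

>>> {"fn": "drive_tool", "kwargs": {
  "moves": [
    {"x":0,"y":0,"z":-0.2,"rx":0,"ry":0,"rz":-0.1,"fingers":1},
    {"x":0,"y":0,"z":-0.4,"rx":0,"ry":0,"rz":-0.2,"fingers":1},
    {"x":0,"y":0,"z":-0.4,"rx":0,"ry":0,"rz":-0.2,"fingers":1}
  ]
}}

```text
time_s: 21.28
tool_pos: [0.5631, 0.053, 0.1078]
tool_rot: [180.0, -0.0, 128.5]
force: [-3.0, -0.4, 2.9]
grip_width: 0.0124
grasp_force: 6.9
```

```bash
python3 -c "
from h import *
st()"
```

```text
21.275 [0.5631 0.053  0.1078] [180.   -0.  128.5] w 12.35 6.9 F [-3.  -0.4  2.9] T [-0.108  0.534 -0.09 ] q7 11 eff7 0.374
```

>>> {"fn": "drive_tool", "kwargs": {
  "moves": [
    {"x":0,"y":0,"z":-0.2,"rx":0,"ry":0,"rz":-0.1,"fingers":1},
    {"x":0,"y":0,"z":-0.4,"rx":0,"ry":0,"rz":-0.2,"fingers":1},
    {"x":0,"y":0,"z":-0.4,"rx":0,"ry":0,"rz":-0.2,"fingers":1}
  ]
}}

```text
time_s: 21.65
tool_pos: [0.563, 0.053, 0.1081]
tool_rot: [180.0, -0.0, 139.9]
force: [-2.5, -1.0, 2.2]
grip_width: 0.0126
grasp_force: 6.9
```

```bash
python3 -c "
from h import *
st()"
```

```text
21.65 [0.563  0.053  0.1081] [180.   -0.  139.9] w 12.6 6.9 F [-2.5 -1.   2.2] T [-0.089  0.479 -0.071] q7 21 eff7 0.372
```

>>> {"fn": "drive_tool", "kwargs": {
  "moves": [
    {"x":0,"y":0,"z":-0.2,"rx":0,"ry":0,"rz":-0.1,"fingers":1},
    {"x":0,"y":0,"z":-0.4,"rx":0,"ry":0,"rz":-0.2,"fingers":1},
    {"x":0,"y":0,"z":-0.4,"rx":0,"ry":0,"rz":-0.2,"fingers":1}
  ]
}}

```text
time_s: 22.02
tool_pos: [0.5629, 0.0529, 0.1083]
tool_rot: [-180.0, -0.0, 151.4]
force: [-1.9, -0.7, 0.9]
grip_width: 0.0126
grasp_force: 7.0
```

```bash
python3 -c "
from h import *
st()"
```

```text
22.025 [0.5629 0.0529 0.1083] [-180.    -0.   151.4] w 12.62 7.0 F [-1.9 -0.7  0.9] T [-0.062  0.402 -0.099] q7 31 eff7 0.402
```

>>> {"fn": "drive_tool", "kwargs": {
  "moves": [
    {"x":0,"y":0,"z":-0.2,"rx":0,"ry":0,"rz":-0.1,"fingers":1},
    {"x":0,"y":0,"z":-0.3,"rx":0,"ry":0,"rz":-0.16,"fingers":1},
    {"x":0,"y":0,"z":-0.3,"rx":0,"ry":0,"rz":-0.16,"fingers":1}
  ]
}}

```text
time_s: 22.4
tool_pos: [0.5628, 0.0528, 0.1084]
tool_rot: [-180.0, -0.0, 160.6]
force: [-2.8, -0.1, -1.7]
grip_width: 0.0132
grasp_force: 7.1
```

```bash
python3 -c "
from h import *
st()"
```

```text
22.4 [0.5628 0.0528 0.1084] [-180.    -0.   160.6] w 13.22 7.1 F [-2.8 -0.1 -1.7] T [-0.068  0.288 -0.204] q7 40 eff7 0.319
```

>>> {"fn": "drive_tool", "kwargs": {
  "moves": [
    {"x":0,"y":0,"z":-0.2,"rx":0,"ry":0,"rz":-0.1,"fingers":1},
    {"x":0,"y":0,"z":-0.3,"rx":0,"ry":0,"rz":-0.16,"fingers":1},
    {"x":0,"y":0,"z":-0.3,"rx":0,"ry":0,"rz":-0.16,"fingers":1}
  ]
}}

```text
time_s: 22.78
tool_pos: [0.5627, 0.0528, 0.1086]
tool_rot: [-180.0, -0.0, 169.8]
force: [-1.7, 0.1, -2.3]
grip_width: 0.0132
grasp_force: 7.3
```

```bash
python3 -c "
from h import *
st()"
```

```text
22.775 [0.5627 0.0528 0.1086] [-180.    -0.   169.8] w 13.2 7.3 F [-1.7  0.1 -2.3] T [-0.03   0.24  -0.135] q7 48 eff7 0.354
```

Lift and torque now suggest the nut is at or near the keeper, and the total turn of about 3.7 rad already puts the foot about 7.4 mm up. I'll relax it slightly and try a gentle outward swing.

>>> {"fn": "drive_tool", "kwargs": {
  "moves": [
    {"x":0,"y":0,"z":0.4,"rx":0,"ry":0,"rz":0.04,"fingers":1},
    {"x":1.9,"y":0.6,"z":0.4,"rx":0,"ry":0,"rz":0.04,"fingers":1},
    {"x":3.8,"y":1.1,"z":0.4,"rx":0,"ry":0,"rz":0.04,"fingers":1},
    {"x":3.8,"y":1.1,"z":0.4,"rx":0,"ry":0,"rz":0.04,"fingers":1}
  ]
}}

```text
time_s: 23.28
tool_pos: [0.5598, 0.0542, 0.1089]
tool_rot: [-180.0, 0.1, 167.7]
force: [0.3, -2.6, -4.2]
grip_width: 0.0128
grasp_force: 7.0
```

```bash
python3 -c "
from h import *
st()"
```

```text
23.275 [0.5598 0.0542 0.1089] [-1.800e+02  1.000e-01  1.677e+02] w 12.82 7.0 F [ 0.3 -2.6 -4.2] T [-0.563 -0.422 -0.089] q7 46 eff7 0.104
```

>>> {"fn": "drive_tool", "kwargs": {
  "moves": [
    {"x":1.9,"y":0.6,"z":0,"rx":0,"ry":0,"rz":0,"fingers":1},
    {"x":3.8,"y":1.1,"z":0.2,"rx":0,"ry":0,"rz":0,"fingers":1},
    {"x":3.8,"y":1.1,"z":0.2,"rx":0,"ry":0,"rz":0,"fingers":1}
  ]
}}

```text
time_s: 23.65
tool_pos: [0.5567, 0.0561, 0.1092]
tool_rot: [-180.0, 0.1, 167.7]
force: [2.8, -4.2, -0.4]
grip_width: 0.0125
grasp_force: 7.0
```

```bash
python3 -c "
from h import *
st()"
```

```text
23.65 [0.5567 0.0561 0.1092] [-1.800e+02  1.000e-01  1.677e+02] w 12.52 7.0 F [ 2.8 -4.2 -0.4] T [-0.95  -0.763 -0.094] q7 46 eff7 0.105
```

>>> {"fn": "drive_tool", "kwargs": {
  "moves": [
    {"x":1.9,"y":0.6,"z":0.1,"rx":0,"ry":0,"rz":0,"fingers":1},
    {"x":3.8,"y":1.1,"z":0.4,"rx":0,"ry":0,"rz":0,"fingers":1},
    {"x":3.8,"y":1.1,"z":0.4,"rx":0,"ry":0,"rz":0,"fingers":1}
  ]
}}

```text
time_s: 24.02
tool_pos: [0.5539, 0.0575, 0.1091]
tool_rot: [-179.9, 0.2, 167.6]
force: [3.5, -6.0, 2.3]
grip_width: 0.0125
grasp_force: 7.0
```

```bash
python3 -c "
from h import *
st()"
```

```text
24.025 [0.5539 0.0575 0.1091] [-179.9    0.2  167.6] w 12.52 7.0 F [ 3.5 -6.   2.3] T [-1.23  -0.921 -0.1  ] q7 46 eff7 0.104
```

>>> {"fn": "drive_tool", "kwargs": {
  "moves": [
    {"x":2,"y":-1,"z":0.3,"rx":0,"ry":0,"rz":0,"fingers":1},
    {"x":4,"y":-1.2,"z":0.8,"rx":0,"ry":0,"rz":0,"fingers":1},
    {"x":4,"y":-1.2,"z":0.8,"rx":0,"ry":0,"rz":0,"fingers":1}
  ]
}}

```text
time_s: 24.4
tool_pos: [0.5505, 0.0585, 0.1088]
tool_rot: [179.9, 0.3, 167.7]
force: [4.7, -3.5, 2.2]
grip_width: 0.0126
grasp_force: 7.0
```

```bash
python3 -c "
from h import *
st()"
```

```text
24.4 [0.5505 0.0585 0.1088] [179.9   0.3 167.7] w 12.58 7.0 F [ 4.7 -3.5  2.2] T [-0.734 -1.255 -0.188] q7 47 eff7 0.114
```

The swing has passed 0.15 rad at a steady force of about 6 N, so the nut is clear of the rim. I'll keep going along the arc with a lighter grip.

>>> {"fn": "drive_tool", "kwargs": {
  "moves": [
    {"x":4,"y":0.9,"z":0.5,"rx":0,"ry":0,"rz":0,"fingers":1},
    {"x":8,"y":1.8,"z":1.3,"rx":0,"ry":0,"rz":0,"fingers":1},
    {"x":12,"y":2.7,"z":2.3,"rx":0,"ry":0,"rz":0,"fingers":1},
    {"x":12,"y":2.7,"z":2.3,"rx":0,"ry":0,"rz":0,"fingers":1}
  ],
  "force": 5
}}

```text
time_s: 24.9
tool_pos: [0.5363, 0.0647, 0.105]
tool_rot: [180.0, -0.1, 167.8]
force: [1.6, -0.7, -1.2]
grip_width: 0.013
grasp_force: 5.0
```

```bash
python3 -c "
from h import *
st()"
```

```text
24.9 [0.5363 0.0647 0.105 ] [ 1.800e+02 -1.000e-01  1.678e+02] w 13.02 5.0 F [ 1.6 -0.7 -1.2] T [-0.077 -0.39  -0.054] q7 47 eff7 0.074
```

>>> {"fn": "drive_tool", "kwargs": {
  "moves": [
    {"x":5.5,"y":1.2,"z":2.2,"rx":0,"ry":0,"rz":0,"fingers":1},
    {"x":11,"y":2.5,"z":4.9,"rx":0,"ry":0,"rz":0,"fingers":1},
    {"x":16,"y":3.7,"z":8,"rx":0,"ry":0,"rz":0,"fingers":1},
    {"x":21,"y":4.8,"z":11.3,"rx":0,"ry":0,"rz":0,"fingers":1},
    {"x":25.5,"y":5.8,"z":15,"rx":0,"ry":0,"rz":0,"fingers":1},
    {"x":30,"y":6.7,"z":18.6,"rx":0,"ry":0,"rz":0,"fingers":1},
    {"x":30,"y":6.7,"z":18.6,"rx":0,"ry":0,"rz":0,"fingers":1}
  ],
  "force": 4
}}

```text
time_s: 25.78
tool_pos: [0.5083, 0.0773, 0.0861]
tool_rot: [180.0, -0.1, 167.7]
force: [-2.2, 3.5, 2.7]
grip_width: 0.0139
grasp_force: 5.6
```

```bash
python3 -c "
from h import *
st()"
```

```text
25.775 [0.5083 0.0773 0.0861] [ 1.800e+02 -1.000e-01  1.677e+02] w 13.86 5.6 F [-2.2  3.5  2.7] T [ 0.838  0.154 -0.019] q7 47 eff7 0.024
```

>>> {"fn": "drive_tool", "kwargs": {
  "moves": [
    {"x":5.5,"y":2,"z":4.5,"rx":0,"ry":0,"rz":0,"fingers":1},
    {"x":10,"y":3,"z":9.7,"rx":0,"ry":0,"rz":0,"fingers":1},
    {"x":14,"y":4,"z":15,"rx":0,"ry":0,"rz":0,"fingers":1},
    {"x":17.5,"y":4.6,"z":20.6,"rx":0,"ry":0,"rz":0,"fingers":1},
    {"x":20.5,"y":5.3,"z":26.5,"rx":0,"ry":0,"rz":0,"fingers":1},
    {"x":23,"y":5.8,"z":32.5,"rx":0,"ry":0,"rz":0,"fingers":1},
    {"x":23,"y":5.8,"z":32.5,"rx":0,"ry":0,"rz":0,"fingers":1}
  ],
  "force": 4
}}

```text
time_s: 26.65
tool_pos: [0.4846, 0.0889, 0.0528]
tool_rot: [180.0, -0.4, 167.8]
force: [-6.4, 6.5, 2.0]
grip_width: 0.0146
grasp_force: 8.5
```

```bash
python3 -c "
from h import *
st()"
```

```text
26.65 [0.4846 0.0889 0.0528] [180.   -0.4 167.8] w 14.64 8.5 F [-6.4  6.5  2. ] T [ 1.281  1.166 -0.143] q7 44 eff7 0.121
```

>>> {"fn": "drive_tool", "kwargs": {
  "moves": [
    {"x":5,"y":2,"z":5.5,"rx":0,"ry":0,"rz":0,"fingers":1},
    {"x":7.5,"y":2.7,"z":11.6,"rx":0,"ry":0,"rz":0,"fingers":1},
    {"x":9,"y":3,"z":18.5,"rx":0,"ry":0,"rz":0,"fingers":1},
    {"x":10,"y":3.3,"z":25.6,"rx":0,"ry":0,"rz":0,"fingers":1},
    {"x":10,"y":3.3,"z":25.6,"rx":0,"ry":0,"rz":0,"fingers":1}
  ],
  "force": 4
}}

```text
time_s: 27.28
tool_pos: [0.4781, 0.0924, 0.0274]
tool_rot: [180.0, -0.1, 167.7]
force: [-2.9, 3.5, -1.2]
grip_width: 0.0154
grasp_force: 4.8
```

```bash
python3 -c "
from h import *
st()"
```

```text
27.275 [0.4781 0.0924 0.0274] [ 1.800e+02 -1.000e-01  1.677e+02] w 15.35 4.8 F [-2.9  3.5 -1.2] T [ 0.836  0.432 -0.075] q7 42 eff7 0.048
```

>>> {"fn": "drive_tool", "kwargs": {
  "moves": [
    {"x":1.5,"y":0.8,"z":4,"rx":0,"ry":0,"rz":0,"fingers":1},
    {"x":1.8,"y":0.9,"z":8,"rx":0,"ry":0,"rz":0,"fingers":1},
    {"x":1.8,"y":0.9,"z":12,"rx":0,"ry":0,"rz":0,"fingers":1},
    {"x":1.8,"y":0.9,"z":14,"rx":0,"ry":0,"rz":0,"fingers":1},
    {"x":1.8,"y":0.9,"z":14,"rx":0,"ry":0,"rz":0,"fingers":1}
  ],
  "force": 4
}}

```text
time_s: 27.9
tool_pos: [0.4773, 0.0935, 0.0146]
tool_rot: [-180.0, -0.0, 167.7]
force: [-4.7, 3.0, 4.7]
grip_width: 0.0155
grasp_force: 5.4
```

```bash
python3 -c "
from h import *
st()"
```

```text
27.9 [0.4773 0.0935 0.0146] [-180.    -0.   167.7] w 15.55 5.4 F [-4.7  3.   4.7] T [ 0.443  0.855 -0.07 ] q7 41 eff7 0.09
```

>>> {"fn": "drive_tool", "kwargs": {
  "moves": [
    {"x":0,"y":0,"z":2,"rx":0,"ry":0,"rz":0,"fingers":1},
    {"x":0,"y":0,"z":4,"rx":0,"ry":0,"rz":0,"fingers":1},
    {"x":0,"y":0,"z":4,"rx":0,"ry":0,"rz":0,"fingers":1}
  ],
  "force": 6
}}

```text
time_s: 28.28
tool_pos: [0.4775, 0.0934, 0.0111]
tool_rot: [-179.9, -0.0, 167.7]
force: [-5.7, 1.3, 10.7]
grip_width: 0.015
grasp_force: 8.1
```

```bash
python3 -c "
from h import *
st()"
```

```text
28.275 [0.4775 0.0934 0.0111] [-179.9   -0.   167.7] w 14.99 8.1 F [-5.7  1.3 10.7] T [ 0.285  1.214 -0.169] q7 41 eff7 0.164
```

>>> {"fn": "drive_tool", "kwargs": {
  "moves": [
    {"x":0,"y":0,"z":-2,"rx":0,"ry":0,"rz":0,"fingers":0.3},
    {"x":0,"y":0,"z":-2,"rx":0,"ry":0,"rz":0,"fingers":0},
    {"x":0,"y":0,"z":-2,"rx":0,"ry":0,"rz":0,"fingers":-0.2},
    {"x":0,"y":0,"z":-2,"rx":0,"ry":0,"rz":0,"fingers":-0.2},
    {"x":0,"y":0,"z":-20,"rx":0,"ry":0,"rz":0,"fingers":-0.2},
    {"x":0,"y":0,"z":-60,"rx":0,"ry":0,"rz":0,"fingers":-0.2},
    {"x":0,"y":0,"z":-110,"rx":0,"ry":0,"rz":0,"fingers":-0.2},
    {"x":0,"y":0,"z":-170,"rx":0,"ry":0,"rz":0,"fingers":-0.2},
    {"x":0,"y":0,"z":-200,"rx":0,"ry":0,"rz":0,"fingers":-0.2},
    {"x":30,"y":-100,"z":-200,"rx":0,"ry":0,"rz":0,"fingers":-0.2},
    {"x":30,"y":-180,"z":-200,"rx":0,"ry":0,"rz":0,"fingers":-0.2},
    {"x":30,"y":-180,"z":-200,"rx":0,"ry":0,"rz":0,"fingers":-0.2},
    {"x":30,"y":-180,"z":-200,"rx":0,"ry":0,"rz":0,"fingers":-0.2},
    {"x":30,"y":-180,"z":-200,"rx":0,"ry":0,"rz":0,"fingers":-0.2}
  ]
}}

```text
time_s: 30.02
tool_pos: [0.4098, -0.0757, 0.2103]
tool_rot: [180.0, 0.0, 167.7]
force: [0.2, 0.4, -0.1]
grip_width: 0.0523
grasp_force: 0.0
```

Run:
```python
from h import *
import cv2
st()
c=vision.read_camera('scene');d=vision.read_camera('top')
f=lambda i,r,cc:cv2.resize(i['image'][r:r+100,cc:cc+80,::-1],None,fx=5,fy=5,interpolation=cv2.INTER_CUBIC)
g=(255*(f(c,245,275)/255.)**.6).astype('uint8');cv2.imwrite('pics/fin.png',np.hstack([g,f(d,250,220)]))
C=np.array([.6345,.0195,0]);o=np.array([-.906,.423,0])
for r in(.078+.114,):
  for th in (1.4,1.5,1.6):
    X=C+o*(.078+.114*np.sin(th));X[2]=.05+.114*np.cos(th);print(th,(proj(c,X)-[275,245])*5,(proj(d,X)-[220,250])*5+[400,0])
```

```text
30.025 [ 0.4098 -0.0757  0.2103] [180.    0.  167.7] w 52.25 0.0 F [ 0.2  0.4 -0.1] T [ 0.101 -0.211 -0.02 ] q7 97 eff7 0.081
1.4 [318.32857003 493.33439905] [533.76730251 500.44659649]
1.5 [318.76276962 511.90359455] [535.8441095  501.65696477]
1.6 [318.28224677 528.16108346] [539.21397926 500.02340318]
```

View pics/fin.png

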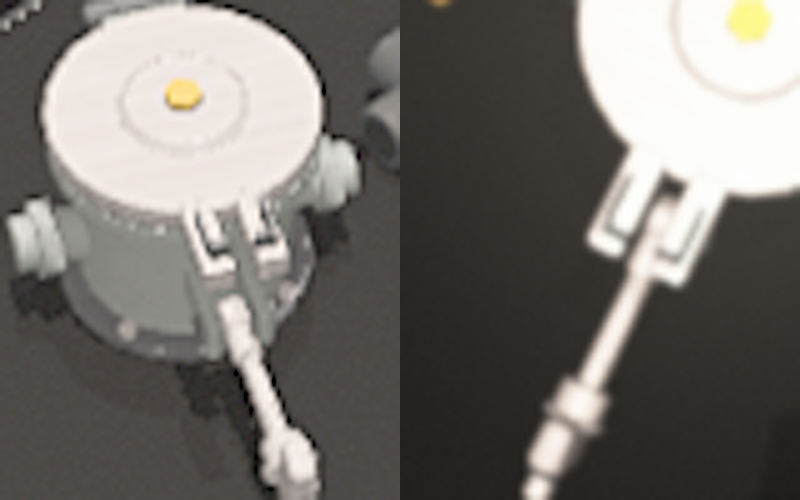

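The bolt lies outward, clear of the slot: the top view tip is near px (247,349), and the nut in the scene view is near (334,338). I'll check numerically how level it is.

Run:
```python
from h import *
c=vision.read_camera('scene')['image'].mean(2)
for r in range(336,358): print(r,c[r,328:348].astype(int))
d=vision.read_camera('top')['image'].mean(2)
for r in range(342,356): print(r,d[r,238:258].astype(int))
```

```text
336 [137 192 197 123 180 220 228 222 217 187  76  24  32  31  34  32  33  32
  33  34]
337 [120 190 180 104 153 221 230 225 225 204  55  22  32  33  33  34  32  34
  33  32]
338 [143 168 137  83 132 216 229 229 226 205  52  23  32  32  33  32  33  32
  33  34]
339 [142 129 109  82 118 197 219 222 214 196  66  20  31  33  34  34  33  33
  33  32]
340 [110 125 117  90  97 152 188 186 171 148  55  22  33  34  32  32  34  33
  33  34]
341 [ 58 102  98  95  87 102 136 129 110 121 108  22  31  32  33  32  33  33
  33  33]
342 [  8   7  46  92  95 106 107 105 108 133 114  22  32  33  33  34  33  30
  35  33]
343 [ 11   9  35  83 100 113 117 115 113 114  60  25  31  33  31  33  34  34
  31  32]
344 [ 16  10  32  76  98 109 118  97  99 104  50  26  30  32  33  32  33  32
  33  33]
345 [ 12  15  26  68 100 108 103  82  83  95  70  23  31  32  32  32  32  33
  34  32]
346 [ 14   9  24  69 102 100  76  90  88  91  91  28  29  31  32  31  30  33
  33  32]
347 [ 14  13  17  61 104  98  64 123 194 199 174  21  26  33  33  33  33  31
  33  33]
348 [ 13  15  10  39  91 103  73 147 233 239 218  50  20
[... 1100 characters left out ...]
  36  36  37
  36  37]
347 [ 34  34  35  35  35  38  89 171 230 244 234 188 115  59  38  35  36  36
  36  37]
348 [ 34  35  35  34  36  41 100 189 236 243 226 166  95  48  37  36  37  36
  35  37]
349 [ 35  35  33  34  34  39  80 155 214 226 198 131  68  39  36  36  35  36
  35  36]
350 [ 34  34  34  34  34  34  49  93 142 160 137  89  49  36  36  36  35  34
  35  36]
351 [33 34 34 34 33 33 33 45 67 79 69 50 39 36 35 36 35 35 36 36]
352 [33 34 33 34 34 32 33 32 34 36 37 36 35 34 35 35 34 35 35 35]
353 [34 34 34 33 34 34 33 34 33 33 34 35 34 34 34 34 35 35 36 36]
354 [33 33 32 34 33 34 34 35 34 34 33 33 35 33 35 34 36 34 35 34]
355 [33 34 34 34 35 34 34 33 34 34 34 33 34 34 34 35 35 35 35 36]
```

Run:
```python
from h import *
s=vision.read_camera('scene');t=vision.read_camera('top')
for a in((336,350),(336.5,351)):
  X=tri([(s,a),(t,(247.3,350))]);print(X,proj(s,X),proj(t,X),'theta',np.pi/2-np.arcsin((X[2]-.05)/.114))
```

```text
[0.46258777 0.10309708 0.04884678] [337.18117799 350.10669336] [246.42330954 349.01463777] theta 1.58091243890741
[0.46193777 0.10303417 0.04594848] [337.38984055 351.0814713 ] [246.64138912 349.25741701] theta 1.6063434230319293
```

The tip stands at z ≈ 0.047–0.049 (angle about 1.58–1.6), so the bolt lies flat at its stop and the robot is clear.

```bash
python3 -c "
from cell import workorder
print(workorder.sign_off())"
```

```text
the job is handed in; nothing more can be done
None
```

The job is handed in: I loosened the wing nut about 3.7 rad, until its torque just began to rise near the keeper (0.20 N m in one reading, right at the forced limit), then swung the eyebolt out of the slot and down flat (measured 1.58–1.6 rad); the arm ended clear, about 30 s were used, and I did not measure the bystanders again.

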